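Fit the matching carousel hub on the keyed test spindle

TASK

Three white plastic drive hubs for the analyser's sample carousel stand on the bench. Pick the one whose keyways line up with the two keys of the test spindle and fit it on the spindle, fully down on the plate, then let go. Leave the other two hubs where they stand.

Things in the scene. Friction and masses are not known exactly. Their poses are not given: they have to be found in the camera images.
- hub_corner_center (a point): White plastic round hub upright on the bench, 0.13 kg: diameter 60 mm, height 44, through bore 30. Two keyways at right angles, along +x and +y: slots 15 wide, full height, reaching 26.5 from the axis; the outside is a whole circle. Point: its centre, 22 above the underside; z up.
- hub_opposite_center (a point): White plastic hub of the same size (diameter 60 mm, height 44, bore 30, keyway 15 wide, reaching 26.5 from the axis), with two keyways opposite each other, along +x and -x. Point: its centre, 22 above the underside; z up.
- hub_single_center (a point): White plastic hub of the same size (diameter 60 mm, height 44, bore 30, keyway 15 wide, reaching 26.5 from the axis), with a single keyway, along +x. Point: its centre, 22 above the underside; z up.
- seat (a point): Fixed test spindle: dark steel plate 110 x 110 x 12 mm with an upright bright aluminium shaft, diameter 23, 58 tall above the plate, top 14 tapered to 10. Two keys at right angles, along +x and +y, 7 wide, 36 tall, reach 22.5 from the axis. Point: shaft axis at the plate's top face, where a fitted hub rests; z up. A hub drops over the keys with 3.5 mm and 10 degrees of play.
There are look-alikes about, which are no part of the job. Several things look just like the part that bears seat: the one meant starts farthest to the robot's right.

How it is judged:
By the outcome, as a careful person would: the job done as asked, in the order asked, and still so for the second after the job is handed in, with the robot touching nothing.
It also fails if it takes over 38 s, if anything falls off the work surface, if the arm or the gripper's body presses on something with over 40 N, if the wrist force passes 120 N, or if a joint passes its speed limit or range.

ROBOT

A 7-joint arm with a two-finger parallel gripper is mounted at the origin on the work surface. World frame = base frame: x ahead of the robot, y to its left, z up, the work surface at z = 0. Lengths are in m, angles in rad, forces in N, time in s.
With the tool pointing down it reaches from about 0.4 to 0.85 m from the base axis. Payload 4.5 kg.
Tool frame: the origin (TCP) lies midway between the tips of the shut fingers; the grasp point (between the pads) lies 19 mm behind it; z points along the fingers, y is the direction in which the jaws open and shut (so a half turn about z gives the same grasp; the last joint's range is limited). The gripper opens to 88 mm and grips with 3 to 60 N. Pads are 18 mm wide; open, the fingers measure 123 mm over their backs; the gripper's body (75 mm by 187 mm) begins 45 mm behind the grasp point.
Start: joints at [1.162, 0.689, -0.195, 1.565, 0.157, 0.902, -0.215], TCP at [0.268, -0.565, 0.21] pointing down, gripper open.
Joint ranges: [-3.01, 3.01], [-0.46, 2.08], [-1.47, 1.51], [0.13, 2.56], [-1, 4.14], [0.04, 2.09], [-2.66, 2.66]. Speed limits (rad/s): [2.57, 2.57, 3.14, 3.14, 3.14, 3.14, 3.14].

INTERFACE

Orientations are given as a unit quaternion [x, y, z, w].
In Python, from plant import r gives the robot as it stands. The module is installed in compiled form; this text tells all that it offers.
- The arm moves only by the shell command python3 -m jog 'ROWS' [FORCE]. ROWS is JSON, a list of rows, each an object with "translation": the shift along the tool's x, y, z in units of 40 mm (1.0 is 40 mm), a list of three; "twist": the turn about the tool's z in units of 6 degrees (1.0 is 6 degrees); "claw": the opening in per cent of the stroke, from 0 (shut) to 100 (fully open). A call has 1 to 20 rows; each row shifts and turns the commanded pose from where the row before left it, along the tool's axes as they then stand; what a row does not reach is not made up. A row lasts 1/12 s, in which the tool goes at most 41.7 mm and 7.16 degrees, less where a joint would pass 70% of its speed; a pose out of reach is approached as far as the arm can. A call is refused whole if a number of a shift passes 1 or a number of a turn 1, either way. A call with a gripper value outside its range is refused whole. The fingers move at their own pace and stop on an object; FORCE is the grip in N (left out, the last holds). Time passes only in rows, so rows that do not move let the fingers close. It gives the time, the measured TCP pose, the force and the opening at its end, in the units of the state.
- r.get_state(): the state, without advancing time (a new reading comes with each control period).
- r.snapshot(name): name is "scene" or "top" or "wrist"; returns a dict with "img" (384x512x3 uint8, red, green, blue), "fx", "fy", "cx", "cy" (pixels), "dist_coeffs" ([k1, k2, p1, p2, k3] as OpenCV has them; the pictures are not rectified), "origin" and "rotation" of the camera in the world; the wrist camera has in their place "T_tool_cam" (4x4, takes a point from camera to tool coordinates, whose origin is the TCP and whose axes are the flange's). Camera axes: x right, y up, looking along -z (the intrinsics and any distortion apply to the point x, -y, -z); pixel columns grow to the right and rows downward; lengths in m; the calibration is good to about 2 mm. A picture is of the moment at which its call begins: read the wrist's pose just before it. There is no depth.
- r.finish_job(): hands the job in, once; it reports no verdict.
Trained networks look in the newest picture that a camera, given by its name, has taken for a name from the list of things; names that differ only in an ending like _2 or _b are one class to them, and where a whole thing is asked for, a point or a joint stands for the part that bears it (a point fixed in the world has none). Each returns a list of dicts, best first, with "confidence" (0 to 1); they miss things now and then, are a little off and sometimes report something else, mostly with a low value. They report only what shows in the picture. A call takes as long as a camera call. They do not tell look-alikes from the thing itself.
- r.spot_in(label, camera): "rect" ([left, top, right, bottom] in pixels, round what is visible of it).
- r.spot_point(label, camera): "location" ([row, column] in pixels: a listed point, or the origin of a listed thing).
The state is a dict: "clock": time; "q": joint angles; "qd": joint speeds; "joint_torque": joint torques, N m; "tool_pos": TCP position; "eef_rot": TCP orientation; "contact_force": force on the tool from outside, world axes, zero at the start; "moment": the same for the moment, N m; "opening": opening from 0.0 (shut) to 1.0 (fully open).
Only numpy, scipy, OpenCV 4.12 (cv2) and the standard library are available. Lean on these libraries where they do the work, as an engineer would, in place of code of your own. Each camera call takes 0.05 s, during which the arm holds its last target. There are 200 camera calls.

## Working session

There is one attempt and no reset: what is moved stays moved. The work goes in short steps, Python scripts to look and compute and a shell command to move; the robot and the scene stay as the last step left them, time stands still between calls to the robot, and variables do not carry over. Pictures are saved under pics/ and viewed, about 8 in all and at most 12, crops included, and the job is handed in when it is done.

```bash
mkdir -p pics; cat > h.py <<'E'
import numpy as np, cv2
from scipy.spatial.transform import Rotation as R
from plant import r
def snap(n):
    s=r.get_state(); d=r.snapshot(n)
    if 'origin' in d: o=np.array(d['origin']); M=np.array(d['rotation'])
    else:
        T=np.array(d['T_tool_cam']); Rt=R.from_quat(s['eef_rot']).as_matrix()
        o=np.array(s['tool_pos'])+Rt@T[:3,3]; M=Rt@T[:3,:3]
    if M.shape!=(3,3): M=R.from_quat(M).as_matrix()
    d['o']=o; d['M']=M
    d['K']=np.array([[d['fx'],0,d['cx']],[0,d['fy'],d['cy']],[0,0,1.]]); return d
def px2w(d,col,row,z):
    u=cv2.undistortPoints(np.array([[[col,row]]],float),d['K'],np.array(d['dist_coeffs'],float))[0,0]
    v=d['M']@np.array([u[0],-u[1],-1]); return d['o']+v*(z-d['o'][2])/v[2]
def w2px(d,p):
    c=d['M'].T@(np.array(p)-d['o']); q=cv2.projectPoints(np.array([[c[0],-c[1],-c[2]]]),np.zeros(3),np.zeros(3),d['K'],np.array(d['dist_coeffs'],float))[0]
    return q.ravel()
def save(d,name): cv2.imwrite('pics/'+name,cv2.cvtColor(d['img'],cv2.COLOR_RGB2BGR))
E
python3 - <<'E'
from h import *
ims=[]
for n in ['scene','top']:
    d=snap(n); ims.append(d['img']); print(n,d['o'].round(3),d['M'].round(2).tolist(),d['fx'])
    for l,z in [('hub_corner_center',.022),('hub_opposite_center',.022),('hub_single_center',.022),('seat',.012)]:
        for k in r.spot_point(l,n): 
            a=k['location']; print(l,np.round(a),round(k['confidence'],2),px2w(d,a[1],a[0],z).round(3))
    save(d,n+'0.png')
    cv2.imwrite('pics/%s0b.png'%n,cv2.resize(cv2.imread('pics/%s0.png'%n),(800,600),interpolation=cv2.INTER_CUBIC))
print(r.get_state())
E
```

```text
scene [ 0.968 -0.279  1.228] [[0.5, -0.75, 0.43], [0.87, 0.43, -0.25], [0.0, 0.5, 0.87]] 470.4522906650333
hub_corner_center [319. 147.] 0.69 [ 0.582 -0.343  0.022]
hub_corner_center [190. 316.] 0.15 [0.484 0.245 0.022]
hub_opposite_center [241. 247.] 0.62 [ 0.522 -0.012  0.022]
hub_opposite_center [188. 317.] 0.23 [0.479 0.252 0.022]
hub_single_center [280. 212.] 0.75 [ 0.575 -0.15   0.022]
seat [190. 316.] 0.95 [0.478 0.251 0.012]
seat [109. 281.] 0.9 [0.167 0.322 0.012]
seat [186. 414.] 0.63 [0.614 0.513 0.012]
top [0.317 0.082 1.091] [[0.02, 1.0, -0.07], [-1.0, 0.02, 0.02], [0.02, 0.07, 1.0]] 392.78240742618243
hub_corner_center [131. 391.] 0.91 [ 0.583 -0.331  0.022]
hub_opposite_center [150. 277.] 0.79 [ 0.518 -0.006  0.022]
hub_single_center [132. 327.] 0.59 [ 0.573 -0.147  0.022]
seat [163. 185.] 0.75 [0.479 0.247 0.012]
seat [276. 154.] 0.62 [0.167 0.326 0.012]
seat [117.  96.] 0.59 [0.608 0.511 0.012]
{'clock': 0.5, 'q': array([ 1.16177841,  0.68912199, -0.19462286,  1.56532799,  0.1573052 ,
        0.90247366, -0.2151067 ]), 'qd': array([-0.00139449, -0.00125545, -0.00106751, -0.00182166,  0.00027908,
       -0.00054612, -0.00071446]), 'joint_torque': array([ 1.27606659e-04, -5.27098918e+01, -1.26591258e+00, -1.53604728e+01,
       -5.18709887e-02,  2.74547574e-04,  3.11666861e-05]), 'tool_pos': array([ 0.26784599, -0.56471459,  0.21042208]), 'eef_rot': array([9.75584614e-01, 2.19623904e-01, 1.81580656e-05, 2.31671495e-05]), 'contact_force': array([ 0.11172247, -0.68530728,  0.31804694]), 'moment': array([-0.02695348,  0.00462859,  0.01250481]), 'opening': 0.9987020441607879}
```

View pics/top0b.png

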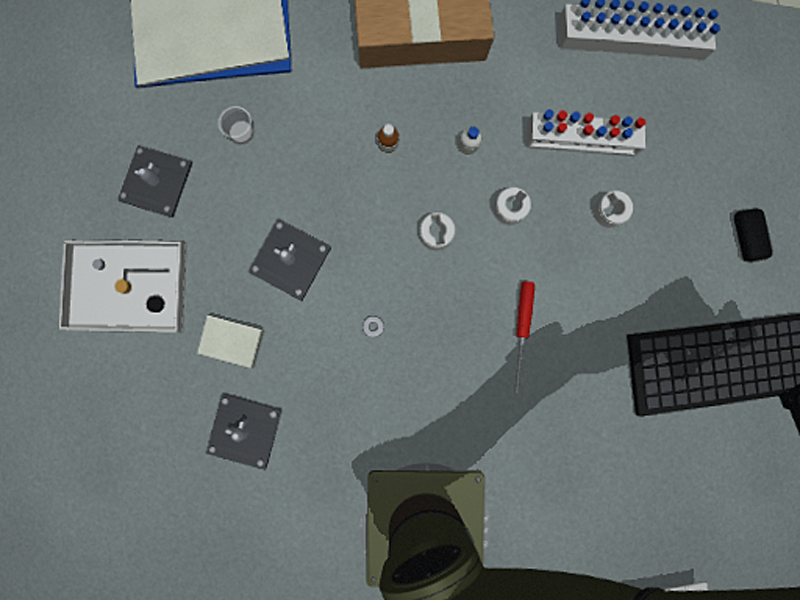

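View pics/scene0b.png

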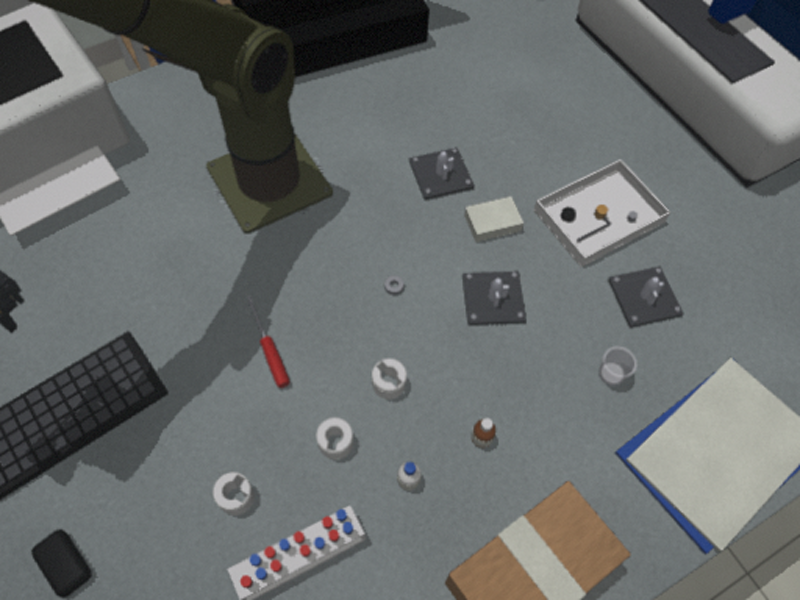

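The top view (800x600) shows three hubs: at (437,229), which looks like opposite keyways; at (513,205), single; and at (614,208), corner. There are three look-alike spindles at (289,256), (154,176) and (241,431). The rightmost, with the smallest y (0.247), is the one at (289,256). I'll check these choices in one close crop.

```bash
python3 - <<'E'
import cv2,numpy as np
t=cv2.imread('pics/top0.png'); s=cv2.imread('pics/scene0.png')
c=lambda im,x,y,h=25: cv2.resize(im[y-h:y+h,x-h:x+h],(260,260),interpolation=cv2.INTER_CUBIC)
a=np.hstack([c(t,392,133),c(t,185,163,30),c(t,278,148)])
b=np.hstack([c(s,149,315),c(s,317,189,30),c(s,214,280)])
cv2.imwrite('pics/crop1.png',np.vstack([a,b]))
E
```

```text
(no output)
```

View pics/crop1.png

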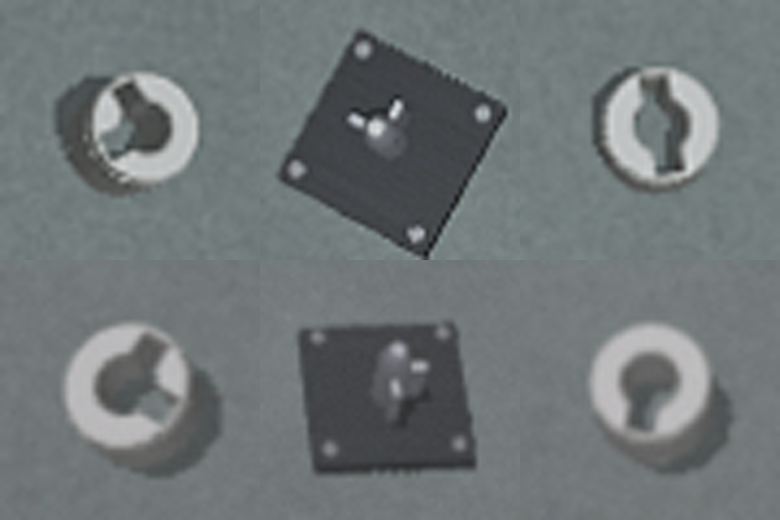

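The top-left and bottom-left crops, at top (392,133) and scene (149,315), show two keyways at right angles, so that is the corner hub. The spindle at top (185,163) has two keys at right angles, with the key bisector pointing up the image. I'll move above the corner hub at about (0.583,-0.335).

```bash
python3 -m jog '[{"translation":[0.96,-0.19,0],"twist":0,"claw":100},{"translation":[0.96,-0.19,0],"twist":0,"claw":100},{"translation":[0.96,-0.19,0],"twist":0,"claw":100},{"translation":[0.96,-0.19,0],"twist":0,"claw":100},{"translation":[0.96,-0.19,0],"twist":0,"claw":100},{"translation":[0.96,-0.19,0],"twist":0,"claw":100},{"translation":[0.96,-0.19,0],"twist":0,"claw":100},{"translation":[0.96,-0.19,0],"twist":0,"claw":100},{"translation":[0.96,-0.19,0],"twist":0,"claw":100},{"translation":[0.96,-0.19,0],"twist":0,"claw":100},{"translation":[0,0,0],"twist":-1,"claw":100},{"translation":[0,0,0],"twist":-1,"claw":100},{"translation":[0,0,0],"twist":-1,"claw":100},{"translation":[0,0,0],"twist":-1,"claw":100},{"translation":[0,0,0],"twist":-1,"claw":100},{"translation":[0,0,0],"twist":-1,"claw":100},{"translation":[0,0,0],"twist":-1,"claw":100},{"translation":[0,0,0],"twist":-1,"claw":100},{"translation":[0,0,0],"twist":-1,"claw":100},{"translation":[0,0,0],"twist":-1,"claw":100}]'
python3 -m jog '[{"translation":[0,0,0],"twist":-1,"claw":100},{"translation":[0,0,0],"twist":-1,"claw":100},{"translation":[0,0,0],"twist":-1,"claw":100},{"translation":[0,0,0],"twist":-1,"claw":100},{"translation":[0,0,0],"twist":-1,"claw":100},{"translation":[0,0,0],"twist":-1,"claw":100},{"translation":[0,0,0],"twist":-1,"claw":100},{"translation":[0,0,0],"twist":-1,"claw":100},{"translation":[0,0,0],"twist":-1,"claw":100},{"translation":[0,0,0],"twist":-1,"claw":100},{"translation":[0,0,0],"twist":-1,"claw":100},{"translation":[0,0,0],"twist":-1,"claw":100},{"translation":[0,0,0],"twist":-0.8,"claw":100},{"translation":[0,0,0],"twist":0,"claw":100},{"translation":[0,0,0],"twist":0,"claw":100}]'
cat >> h.py <<'E'
def topdown(d,c,z,half=.06,n=400):
    # orthographic top view of plane z: up=+x, left=+y
    g=(np.arange(n)/(n-1)*2-1)*half
    P=np.stack([np.broadcast_to(c[0]-g[:,None],(n,n)),np.broadcast_to(c[1]-g[None,:],(n,n)),np.full((n,n),z)],-1).reshape(-1,3)
    Q=(P-d['o'])@d['M']; Q=Q*[1,-1,-1]
    m=cv2.projectPoints(Q,np.zeros(3),np.zeros(3),d['K'],np.array(d['dist_coeffs'],float))[0].reshape(n,n,2).astype(np.float32)
    return cv2.remap(d['img'],m[...,0],m[...,1],cv2.INTER_CUBIC)
E
python3 - <<'E'
from h import *
s=r.get_state(); print(s['tool_pos'],s['q'].round(2), R.from_quat(s['eef_rot']).as_matrix()[:,1])
d=snap('wrist')
for k in r.spot_point('hub_corner_center','wrist'): a=k['location']; print(a,k['confidence'],px2w(d,a[1],a[0],.022))
print(w2px(d,[.583,-.335,.044]))
t=topdown(d,(.583,-.335),.044)
cv2.imwrite('pics/w1.png',np.hstack([cv2.resize(d['img'],(400,300)).repeat(1,0),t[:300]])[...,::-1])
cv2.imwrite('pics/w1t.png',np.hstack([t,cv2.copyMakeBorder(cv2.resize(d['img'],(400,300)),0,100,0,0,cv2.BORDER_CONSTANT)])[...,::-1])
E
```

```text
clock: 2.17
tool_pos: [0.5821, -0.3316, 0.2104]
eef_rot: [0.733, 0.68, -0.0, 0.0]
contact_force: [0.2, -1.9, -0.2]
opening: 0.999
clock: 3.42
tool_pos: [0.5821, -0.3317, 0.2103]
eef_rot: [0.156, 0.988, 0.0, -0.0]
contact_force: [0.2, -0.0, -0.1]
opening: 0.999
[ 0.58209836 -0.33172115  0.21029165] [ 0.82  0.85 -0.78  1.4   0.62  1.15  1.21] [3.08796486e-01 9.51128132e-01 8.52502037e-05]
[155.1, 252.9] 0.67 [ 0.57172886 -0.33499485  0.022     ]
[255.72891742 167.72545916]
```

View pics/w1t.png

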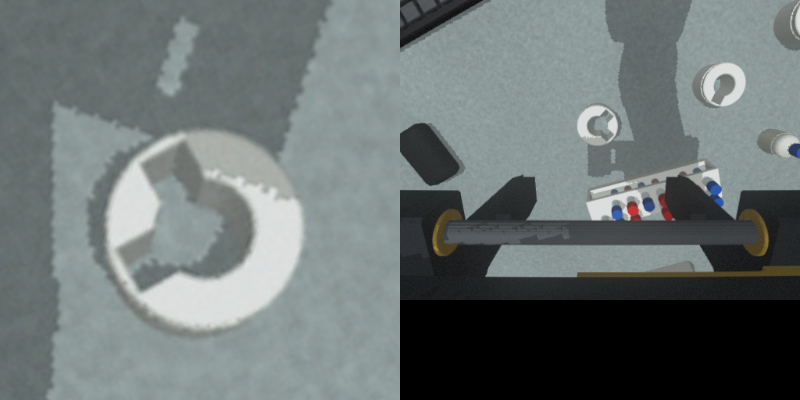

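The hub's top face centre in the wrist rectification is at about (205,230), which is world (0.574,-0.336), with keyway yaw about 27°. The fixed cameras gave x = 0.583, so I'll cross-check by rectifying all the pictures at z = 0.044.

```bash
cat >> h.py <<'E'
def circ(d,c,z,rad=.03,half=.06):
    t=topdown(d,c,z,half); n=400; k=2*half/(n-1)
    g=cv2.GaussianBlur(cv2.cvtColor(t,cv2.COLOR_RGB2GRAY),(0,0),3)
    R0=rad/k
    H=cv2.HoughCircles(g,cv2.HOUGH_GRADIENT,1,40,param1=60,param2=10,minRadius=int(R0*.95),maxRadius=int(R0*1.05))
    return [] if H is None else [(round(c[0]+half-y*k,4),round(c[1]+half-x*k,4),round(q*k,4)) for x,y,q in H[0][:2]]
E
python3 - <<'E'
from h import *
for n in ['scene','top','wrist']:
    d=snap(n)
    if n!='wrist': d['img']=cv2.imread('pics/%s0.png'%n)[...,::-1].copy()
    else: print('cam',d['o'],d['M'].round(3).tolist())
    print(n,circ(d,(.578,-.335),.044), circ(d,(.575,-.15),.044), circ(d,(.52,-.008),.044))
d=snap('top'); d['img']=cv2.imread('pics/top0.png')[...,::-1].copy()
e=snap('scene'); e['img']=cv2.imread('pics/scene0.png')[...,::-1].copy()
a=[topdown(q,(.578,-.335),.044) for q in (d,e)]
b=[topdown(q,(.479,.249),.012,.09) for q in (d,e)]
for im in a+b: cv2.drawMarker(im,(200,200),(255,0,0),0,20)
cv2.imwrite('pics/cmp.png',cv2.resize(np.vstack([np.hstack(a),np.hstack(b)]),(600,600))[...,::-1])
E
```

```text
scene [] [] []
top [(np.float32(0.5759), np.float32(-0.3335), np.float32(0.0297))] [(np.float32(0.5735), np.float32(-0.1452), np.float32(0.0301))] [(np.float32(0.5245), np.float32(-0.0119), np.float32(0.0298))]
cam [ 0.51209035 -0.31071844  0.3838447 ] [[0.307, -0.913, -0.267], [0.952, 0.294, 0.088], [-0.002, -0.281, 0.96]]
wrist [(np.float32(0.5744), np.float32(-0.3365), np.float32(0.0298))] [(np.float32(0.5741), np.float32(-0.1506), np.float32(0.0308))] [(np.float32(0.5239), np.float32(-0.023), np.float32(0.0295))]
```

View pics/cmp.png

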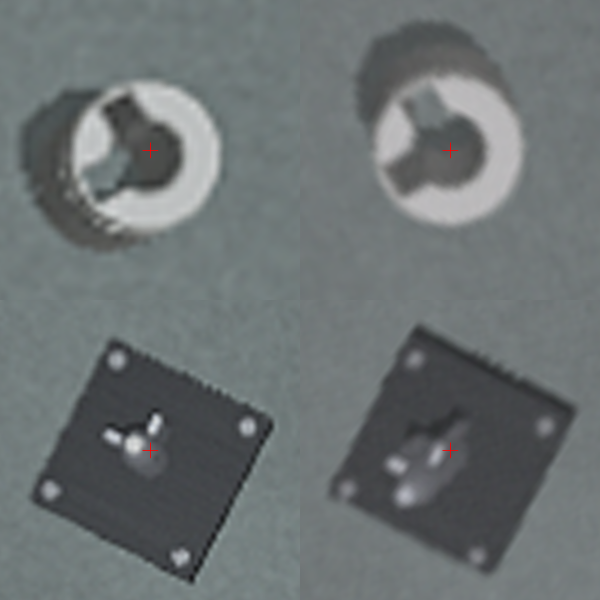

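Estimates of the hub agree: top (0.576,-0.334), scene (0.578,-0.335), wrist (0.574,-0.3365), so I'll use (0.575,-0.336). The plate centre from the screws is about (0.4745,0.2505) with yaw about -28°. I'll descend, grip 28 mm above the underside and lift.

```bash
python3 -m jog '[{"translation":[0.13,-0.16,0.5],"twist":0,"claw":100},{"translation":[0,0,0.8],"twist":0,"claw":100},{"translation":[0,0,0.8],"twist":0,"claw":100},{"translation":[0,0,0.7],"twist":0,"claw":100},{"translation":[0,0,0.6],"twist":0,"claw":100},{"translation":[0,0,0.5],"twist":0,"claw":100},{"translation":[0,0,0.5],"twist":0,"claw":100},{"translation":[0,0,0.4],"twist":0,"claw":100},{"translation":[0,0,0.2],"twist":0,"claw":100},{"translation":[0,0,0],"twist":0,"claw":100},{"translation":[0,0,0],"twist":0,"claw":80},{"translation":[0,0,0],"twist":0,"claw":74},{"translation":[0,0,0],"twist":0,"claw":70},{"translation":[0,0,0],"twist":0,"claw":64},{"translation":[0,0,0],"twist":0,"claw":50},{"translation":[0,0,0],"twist":0,"claw":50},{"translation":[0,0,0],"twist":0,"claw":50},{"translation":[0,0,0],"twist":0,"claw":50}]' 30
```

```text
clock: 5.27
tool_pos: [0.576, -0.3361, 0.0114]
eef_rot: [0.155, 0.988, -0.0, 0.001]
contact_force: [-0.6, 0.2, 4.6]
opening: 0.665
```

```bash
python3 -m jog '[{"translation":[0,0,-0.2],"twist":0,"claw":50},{"translation":[0,0,-0.3],"twist":0,"claw":50},{"translation":[0,0,-0.4],"twist":0.92,"claw":50},{"translation":[0,0,-0.4],"twist":0.92,"claw":50},{"translation":[0,0,-0.4],"twist":0.92,"claw":50},{"translation":[0,0,-0.4],"twist":0.92,"claw":50},{"translation":[0,0,-0.4],"twist":0.92,"claw":50},{"translation":[0,0,-0.4],"twist":0.92,"claw":50},{"translation":[0,0,-0.4],"twist":0.92,"claw":50},{"translation":[0,0,-0.2],"twist":0.92,"claw":50},{"translation":[0,0,0],"twist":0.92,"claw":50},{"translation":[0,0,0],"twist":0.92,"claw":50}]' && python3 -m jog '[{"translation":[0.5,0.06,0],"twist":0,"claw":50},{"translation":[0.9,0.12,0],"twist":0,"claw":50},{"translation":[0.95,0.12,0],"twist":0,"claw":50},{"translation":[0.95,0.12,0],"twist":0,"claw":50},{"translation":[0.95,0.12,0],"twist":0,"claw":50},{"translation":[0.95,0.12,0],"twist":0,"claw":50},{"translation":[0.95,0.12,0],"twist":0,"claw":50},{"translation":[0.95,0.12,0],"twist":0,"claw":50},{"translation":[0.95,0.12,0],"twist":0,"claw":50},{"translation":[0.95,0.12,0],"twist":0,"claw":50},{"translation":[0.95,0.12,0],"twist":0,"claw":50},{"translation":[0.95,0.12,0],"twist":0,"claw":50},{"translation":[0.9,0.12,0],"twist":0,"claw":50},{"translation":[0,0,0],"twist":0,"claw":50}]'
python3 - <<'E'
from h import *
s=r.get_state(); M=R.from_quat(s['eef_rot']).as_matrix(); print(s['q'].round(2)); print(M[:2,:2])
d=(np.array([.4745,.2505])-s['tool_pos'][:2]); print('to go units',d@M[:2,0]/.04,d@M[:2,1]/.04)
z=s['tool_pos'][2]; w=snap('wrist')
print('tcp px',w2px(w,s['tool_pos']), 'seat px', w2px(w,[.4745,.2505,.012]), w2px(w,[.4745,.2505,.07]))
t=topdown(w,s['tool_pos'][:2],z+.033,.06,400)
cv2.imwrite('pics/w2.png',np.hstack([cv2.resize(t,(288,288)),cv2.resize(w['img'],(384,288))])[...,::-1])
E
```

```text
clock: 6.27
tool_pos: [0.5757, -0.336, 0.1522]
eef_rot: [0.597, 0.802, 0.0, 0.001]
contact_force: [-0.2, 0.2, -1.5]
opening: 0.663
clock: 7.43
tool_pos: [0.4934, 0.144, 0.152]
eef_rot: [0.59, 0.808, 0.004, -0.002]
contact_force: [0.3, 0.3, 0.1]
opening: 0.663
[-0.1   0.66 -0.43  1.95  0.44  0.62 -0.51]
[[-0.30464151  0.95246481]
 [ 0.95243617  0.3046133 ]]
to go units 2.679032920880639 0.36034608410721675
tcp px [259.02867907 219.94687492] seat px [272.36266233  62.13815852] [276.44704615  52.77950405]
```

View pics/w2.png

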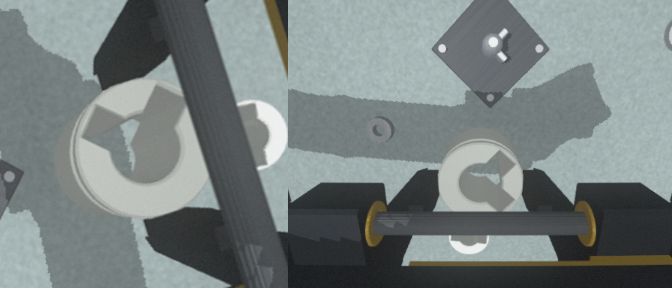

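The corner hub is held upright between the pads. The plate screws at (442,48), (540,48) and (490,98) put the spindle within about 2 px of its predicted place. I'll let it settle, then rectify the seat and hub once for the fine correction.

```bash
python3 -m jog '[{"translation":[0.6,0.09,0],"twist":0,"claw":50},{"translation":[0,0,0],"twist":0,"claw":50},{"translation":[0,0,0],"twist":0,"claw":50},{"translation":[0,0,0],"twist":0,"claw":50}]'
python3 - <<'E'
from h import *
s=r.get_state(); M=R.from_quat(s['eef_rot']).as_matrix(); print(s['tool_pos'],M[:2,:2].tolist())
z=s['tool_pos'][2]; w=snap('wrist')
print(circ(w,s['tool_pos'][:2],z+.033))
h=topdown(w,s['tool_pos'][:2],z+.033,.045,400)
a=topdown(w,(.4745,.2505),.012,.08,400); b=topdown(w,(.4745,.2505),.048,.04,400); c=topdown(w,(.4745,.2505),.070,.04,400)
for im in (h,a,b,c): cv2.drawMarker(im,(200,200),(255,0,0),0,20)
cv2.imwrite('pics/w3.png',cv2.resize(np.vstack([np.hstack([h,a]),np.hstack([b,c])]),(600,600))[...,::-1])
E
```

```text
clock: 7.82
tool_pos: [0.4915, 0.1554, 0.1506]
eef_rot: [0.596, 0.803, -0.0, 0.0]
contact_force: [0.6, 0.2, -0.7]
opening: 0.666
[0.4915368  0.15539175 0.15061397] [[-0.290681261767734, 0.9568199424634118], [0.9568191666688848, 0.29068108141249116]]
[(np.float64(0.4891), np.float64(0.156), np.float32(0.0293))]
```

View pics/w3.png

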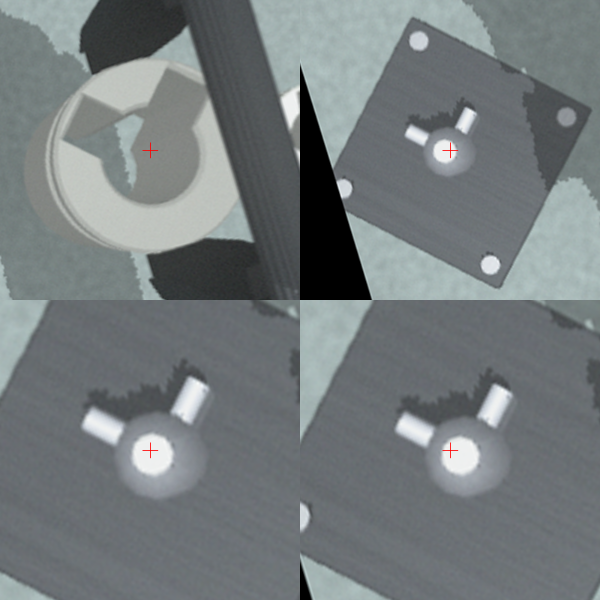

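The hub's keyway yaw, from slot mouths at (186,80) and (73,116) around centre (146,154), is -28°. The spindle's shaft top at (460,456) and its screws agree on an axis at (0.473,0.2477) with yaw -27.5°. No twist is needed, and the target TCP is (0.4746,0.2467). I'll move over, go down to just above the shaft and check the pose.

```bash
python3 -m jog '[{"translation":[0.5,0.06,0],"twist":0,"claw":50},{"translation":[0.7,0.08,0],"twist":0,"claw":50},{"translation":[0.7,0.08,0],"twist":0,"claw":50},{"translation":[0.41,0.04,0],"twist":0,"claw":50},{"translation":[0,0,0.5],"twist":0,"claw":50},{"translation":[0,0,0.5],"twist":0,"claw":50},{"translation":[0,0,0.4],"twist":0,"claw":50},{"translation":[0,0,0],"twist":0,"claw":50},{"translation":[0,0,0],"twist":0,"claw":50},{"translation":[0,0,0],"twist":0,"claw":50}]'
python3 - <<'E'
from h import *
s=r.get_state(); M=R.from_quat(s['eef_rot']).as_matrix(); print(s['tool_pos'])
d=(np.array([.4746,.2467])-s['tool_pos'][:2]); print('to go units',d@M[:2,0]/.04,d@M[:2,1]/.04)
z=s['tool_pos'][2]; w=snap('wrist')
h=topdown(w,s['tool_pos'][:2],z+.033,.045,400); b=topdown(w,(.473,.2477),.07,.045,400)
cv2.circle(b,(200,200),22,(255,0,0),1)
cv2.imwrite('pics/w4.png',np.hstack([h,b])[...,::-1])
E
```

```text
clock: 8.7
tool_pos: [0.4751, 0.2479, 0.0951]
eef_rot: [0.596, 0.803, 0.0, 0.0]
contact_force: [-0.8, -0.6, -1.1]
opening: 0.667
[0.47511108 0.24792022 0.09513391]
to go units -0.02547415984114316 -0.021092868521015648
```

View pics/w4.png

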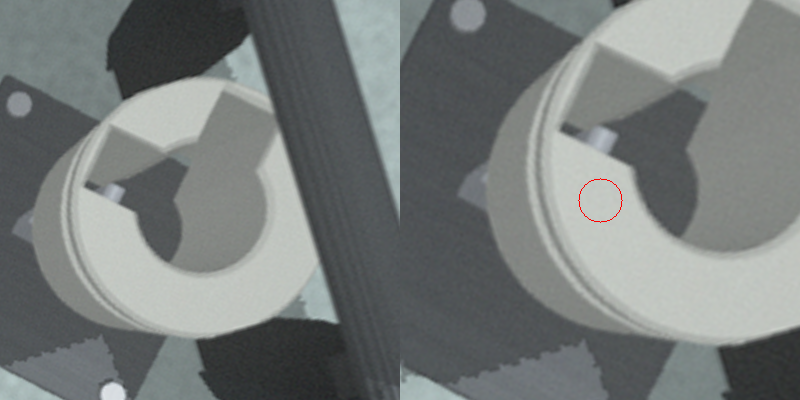

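At this pose the bright patch through the keyway at (600,140) is where the +x key should appear, so the alignment is consistent. I'll lower slowly over the shaft to the key tops, watching the force.

```bash
python3 -m jog '[{"translation":[-0.025,-0.02,0.1],"twist":0,"claw":50},{"translation":[0,0,0.15],"twist":0,"claw":50},{"translation":[0,0,0.15],"twist":0,"claw":50},{"translation":[0,0,0.15],"twist":0,"claw":50},{"translation":[0,0,0.15],"twist":0,"claw":50},{"translation":[0,0,0.1],"twist":0,"claw":50},{"translation":[0,0,0],"twist":0,"claw":50}]'
python3 -m jog '[{"translation":[0,0,0.1],"twist":0,"claw":50},{"translation":[0,0,0.1],"twist":0,"claw":50},{"translation":[0,0,0.1],"twist":0,"claw":50},{"translation":[0,0,0.05],"twist":0,"claw":50},{"translation":[0,0,0],"twist":0,"claw":50}]'
```

```text
clock: 9.33
tool_pos: [0.4732, 0.2469, 0.0613]
eef_rot: [0.595, 0.804, -0.001, -0.0]
contact_force: [0.5, -0.1, -1.9]
opening: 0.664
clock: 9.75
tool_pos: [0.4736, 0.247, 0.0479]
eef_rot: [0.595, 0.804, -0.0, -0.0]
contact_force: [0.3, -0.5, -1.5]
opening: 0.662
```

```bash
python3 -m jog '[{"translation":[0,0,0.1],"twist":0,"claw":50},{"translation":[0,0,0.15],"twist":0,"claw":50},{"translation":[0,0,0.15],"twist":0,"claw":50},{"translation":[0,0,0.1],"twist":0,"claw":50},{"translation":[0,0,0.06],"twist":0,"claw":50},{"translation":[0,0,0],"twist":0,"claw":50},{"translation":[0,0,0],"twist":0,"claw":50}]'
```

```text
clock: 10.33
tool_pos: [0.4738, 0.2472, 0.0258]
eef_rot: [0.595, 0.804, -0.0, -0.0]
contact_force: [-0.6, 1.3, -0.6]
opening: 0.665
```

No contact yet and the keys are engaged. I'll lower the last 2 mm or so, release, and rise.

```bash
python3 -m jog '[{"translation":[0,0,0.04],"twist":0,"claw":50},{"translation":[0,0,0.03],"twist":0,"claw":50},{"translation":[0,0,0],"twist":0,"claw":50},{"translation":[0,0,0],"twist":0,"claw":72},{"translation":[0,0,0],"twist":0,"claw":80},{"translation":[0,0,0],"twist":0,"claw":100},{"translation":[0,0,0],"twist":0,"claw":100},{"translation":[0,0,0],"twist":0,"claw":100},{"translation":[0,0,-0.2],"twist":0,"claw":100},{"translation":[0,0,-0.5],"twist":0,"claw":100},{"translation":[0,0,-0.8],"twist":0,"claw":100},{"translation":[0,0,-0.9],"twist":0,"claw":100},{"translation":[0,0,-0.9],"twist":0,"claw":100},{"translation":[-0.9,0,0],"twist":0,"claw":100},{"translation":[-0.9,0,0],"twist":0,"claw":100},{"translation":[-0.9,0,0],"twist":0,"claw":100},{"translation":[0,0,0],"twist":0,"claw":100},{"translation":[0,0,0],"twist":0,"claw":100},{"translation":[0,0,0],"twist":0,"claw":100}]'
python3 - <<'E'
from h import *
ims=[]
for n in ['scene','top','wrist']:
    d=snap(n); ims.append(topdown(d,(.473,.2477),.056,.08,400))
    print(n,circ(d,(.473,.2477),.056))
    if n=='top':
        for l in ['hub_opposite_center','hub_single_center']:
            for k in r.spot_point(l,n): a=k['location']; print(l,np.round(a),k['confidence'],px2w(d,a[1],a[0],.022).round(3))
cv2.imwrite('pics/w5.png',cv2.resize(np.hstack(ims),(800,267))[...,::-1])
E
```

```text
clock: 11.92
tool_pos: [0.5053, 0.1443, 0.1557]
eef_rot: [0.595, 0.804, 0.0, -0.0]
contact_force: [0.7, -0.7, 0.2]
opening: 0.998
scene []
top [(np.float32(0.4724), np.float32(0.2468), np.float32(0.0304))]
wrist [(np.float32(0.473), np.float32(0.2456), np.float32(0.0299)), (np.float32(0.4986), np.float32(0.2504), np.float32(0.0294))]
```

View pics/w5.png

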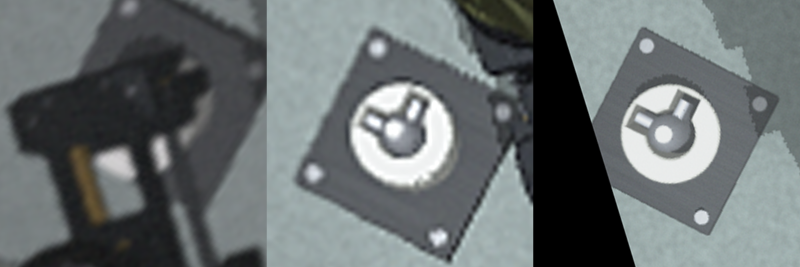

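The top and wrist views show the hub over the shaft, both keys inside its keyways and lying below its top face. The circle radius at z = 0.056 is 29.9 mm in the wrist view, which matches the hub fully down. The gripper is open and clear, so I'm handing in.

```bash
python3 -c "
from plant import r
print(r.finish_job())"
```

```text
the job is handed in; nothing more can be done
None
```

The corner hub, with its two keyways at right angles, is on the rightmost spindle. It is fully down on the plate and released, and I handed the job in at about 12 s on the robot's clock.

**Final checks:**
- **Seated:** Rectified at the seated height (z = 0.056 m), the hub's top face has a radius of 29.9 mm in the wrist view and 30.4 mm in the top view, against a true 30 mm.
- **Aligned:** Both keys sit inside the keyways. The hub's centre is within about 2 mm of the spindle axis.
- **Forces:** After the grasp, the readings at the end of each move stayed under about 2 N. The highest, 4.6 N, came as the gripper closed on the hub.
- **Gripper:** It is open and well clear of the hub.

**What failed or disagreed:**
- **Final scene view:** The arm blocked the hub, so that camera confirmed nothing.
- **Other two hubs:** The network did not find them in the last top picture, so I did not recheck them. Nothing was moved near them, and the carry passed well above their height.
- **First hub position:** The network's first x from the fixed cameras was about 8 mm too large. I corrected this before the grasp by rectifying the pictures at the height of the hub's top face.

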